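# Make up the date-stamping kit and the temperature-check kit

### The arm

A 7-joint arm with a two-finger parallel gripper is mounted at the origin on a cart in front of the work surface, level with it; the furniture and walls round the work are solid. World frame = base frame: x ahead of the robot, y to its left, z up, the work surface at z = 0. Lengths are in m, angles in rad, forces in N, time in s.
With the tool pointing down it reaches from about 0.425 to 0.875 m from the base axis. Payload 4.7 kg.
Tool frame: the origin (TCP) lies at the very end of the fingers, on their centre line; the grasp point (between the pads) lies 19 mm behind it (ctrl.grasp_offset is the distance from the TCP to the grasp point, in m); z points along the fingers, y is the direction in which the jaws open and shut (so a half turn about z gives the same grasp; the last joint's range is limited). The gripper opens to 87 mm and grips with 3 to 60 N. Pads are 19 mm wide; open, the fingers measure 117 mm over their backs; the gripper's body (75 mm by 190 mm) begins 51 mm behind the grasp point.
Start: joints at [-1.252, 0.321, -0.07, 1.45, 0.023, 1.371, -0.057], TCP at [0.195, 0.62, 0.223] pointing down, gripper open.
Joint ranges: [-2.86, 2.86], [-0.3, 2.09], [-1.38, 1.24], [0.06, 2.45], [-1.56, 4.7], [0.09, 2.05], [-2.69, 2.69]. Speed limits (rad/s): [2.57, 2.57, 3.14, 3.14, 3.14, 3.14, 3.14].

### API

Orientations are given as a rotation vector (axis times angle).
In Python, from bench import ctrl gives the robot as it stands.
- The arm moves only by the shell command python3 -m creep 'ROWS' [FORCE]. ROWS is JSON, a list that holds one entry, the list of rows, each a list of 7 numbers: the opening, from 0 (shut) to 1 (fully open), then the shift along the tool's x, y, z in mm, then the turn, a rotation vector about the tool's x, y, z in rad. In form: [[[grip, dx, dy, dz, rx, ry, rz], ...]]. A call has 1 to 5 rows; each row is the pose to reach, as a shift and turn from the pose commanded when the call began, along the tool's axes at that moment; what a row does not reach only later rows make up. A row lasts 1/10 s, in which the tool goes at most 50 mm and 8.59 degrees, less where a joint would pass 70% of its speed; a pose out of reach is approached as far as the arm can. A call with a gripper value outside its range is refused whole. The fingers move at their own pace and stop on an object; FORCE is the grip in N (left out, the last holds). Time passes only in rows, so rows that repeat a pose let the fingers close. It gives the time, the measured TCP pose, the force and the opening at its end, in the units of the state.
- ctrl.get_state(): the state, without advancing time (a new reading comes with each control period).
- ctrl.get_image(name): name is "side" or "top" or "wrist"; returns the picture (420x560x3 uint8, red, green, blue); there is no depth.
- ctrl.camera_params(name): a dict with "K" (3x3 intrinsics, pixels), "pose" (4x4, takes a point from camera to world coordinates). Camera axes: x right, y down, z forward; pixel columns grow to the right and rows downward; lengths in m; the calibration is good to about 2 mm. A picture is of the moment at which its call begins: read the wrist's pose just before it. camera_params takes no time and is no camera call; for the wrist camera it gives the pose at the moment of the call.
- ctrl.close_job(): hands the job in, once; it reports no verdict.
The state is a dict: "time": time; "joint_positions": joint angles; "qd": joint speeds; "joint_torque": joint torques, N m; "position": TCP position; "tool_rot": TCP orientation; "ft_force": force on the tool from outside, world axes, zero at the start; "torque": the same for the moment, N m; "grip_width": opening from 0.0 (shut) to 1.0 (fully open).
Only numpy, scipy, OpenCV 4.12 (cv2) and the standard library are available. Lean on these libraries where they do the work, as an engineer would, in place of code of your own. Each camera call takes 0.05 s, during which the arm holds its last target. There are 200 camera calls.

### The job

Make up the two kits from the stock in the middle of the table. The green tray gets the date-stamping kit: the wooden stamp upright in the round seat, the ink pad flat in the compartment beside it, and the black-and-white marker lying along the long slot; the orange tray gets the temperature-check kit: the thermometer and the blue ballpoint, one lying along each of its two slots. Everything lies right down on its tray's floor, and the label roll and the round tub of greens stay where they are.

Things in the scene. Friction and masses are not known exactly. Their poses are not given: they have to be found in the camera images.
- green_tray: Green plastic tray 220 (y) x 156 (x) x 10 mm, fixed; origin centre of underside, z up. Floor top at 3 mm, walls 3 mm thick, tops at 10 mm. Inside, mm: marker slot x -75 to -17, y -107 to 107; ink-pad compartment x -14 to 75, y -107 to 4 (centre 30.5, -51.5); round stamp seat, a ring of 42 mm bore, 7 mm high on the floor, centre x 30.5, y 57.
- orange_tray: Orange plastic tray 220 (y) x 156 (x) x 10 mm, fixed; origin centre of underside, z up. Floor top at 3 mm, walls 3 mm thick, tops at 10 mm. Two equal slots along y, divided down the middle: inside x -75 to -1.5 and x 1.5 to 75 mm, y -107 to 107.
- stamp_mid (a point): Turned wooden hand stamp standing upright, 64 mm tall: foot 22 mm across (0 to 18 mm up), neck 14 mm (18 to 27 mm up), round handle 20 mm (27 to 64 mm up). The point is on its axis 32 mm above its foot; z is up along the axis.
- pad_mid (a point): Dark blue closed stamp-pad tin, 56 (x) x 70 (y) x 13 mm, lying flat, lid shut and fixed. The point is its centre.
- thermometer_mid (a point): White probe thermometer lying flat, 184 mm long along its y: handle 22 mm wide, 16 mm high, 78 mm long, and a thin steel probe. The point is the centre of the handle, 8.5 mm above its underside; the handle ends 39 mm from it towards +y, the probe's tip is 145 mm from it towards -y. Grasp the handle across x.
- marker_mid (a point): White marker pen with a black cap, lying, 135 mm long (y), 17 mm wide (x), 16 mm high. The point is its centre.
- ballpoint_mid (a point): Blue ballpoint pen, lying, 145 mm long (y), 12 mm wide (x), 9 mm high. The point is its centre.
- roll_mid (a point): Roll of white labels with a brown core, 78 mm across, 34 mm high, lying flat; not part of the kits. The point is its centre.
- greens_tub_mid (a point): Round lidded clear tub with pale green contents, 98 mm across, 61 mm high, behind the work; not part of the kits. The point is its centre.
Mind the look-alikes: they are no part of the job. Of the things that look like the part that bears pad_mid, the larger one is meant.

How it is judged:
At the end, for the whole second after the job is handed in: Released, at rest, on the tray floors. Green: stamp upright (0.15 rad) in the seat (14 mm), pad flat in its compartment (20 x 30 mm), marker in the long slot. Orange: thermometer and ballpoint, one per slot, wholly inside. Pens and thermometer along the slots within 0.4 rad, either way round (x of stamp_mid in the frame of green_tray between 0.0165 and 0.0445 m and y of stamp_mid in the frame of green_tray between 0.043 and 0.071 m and z of stamp_mid in the frame of green_tray between 0.028 and 0.039 m and angle between each of stamp_mid, pad_mid's own z axis and vertical below 0.15 rad and x of pad_mid in the frame of green_tray between 0.0105 and 0.0505 m and y of pad_mid in the frame of green_tray between -0.0815 and -0.0215 m and z of pad_mid in the frame of green_tray between 0.005 and 0.0125 m and x of marker_mid in the frame of green_tray between -0.069 and -0.023 m and y of marker_mid in the frame of green_tray between -0.042 and 0.042 m and z of marker_mid in the frame of green_tray between 0.005 and 0.0145 m and angle between the y axis of marker_mid and the y axis of green_tray, either way round below 0.4 rad and y of ballpoint_mid in the frame of orange_tray between -0.037 and 0.037 m and z of ballpoint_mid in the frame of orange_tray between 0.004 and 0.0125 m and angle between the y axis of each of ballpoint_mid, thermometer_mid and the y axis of orange_tray, either way round below 0.4 rad and z of thermometer_mid in the frame of orange_tray between 0.005 and 0.018 m and (y of thermometer_mid in the frame of orange_tray between 0.034 and 0.072 m or y of thermometer_mid in the frame of orange_tray between -0.072 and -0.034 m) and ((x of thermometer_mid in the frame of orange_tray between 0.006 and 0.067 m and x of ballpoint_mid in the frame of orange_tray between -0.072 and -0.005 m) or (x of thermometer_mid in the frame of orange_tray between -0.067 and -0.006 m and x of ballpoint_mid in the frame of orange_tray between 0.005 and 0.072 m)) and linear speed of each of stamp, pad, marker, ballpoint, thermometer below 0.02 m/s and contact force between each of stamp, pad, marker, ballpoint, thermometer and the fingers below 0.05 N); the robot touches nothing.
It fails at once if the label roll is moved more than 25 mm (distance of roll_mid from where it was at the start of the episode above 0.025 m).
It fails at once if the round tub is moved more than 25 mm (distance of greens_tub_mid from where it was at the start of the episode above 0.025 m).
It also fails if it takes over 120 s, if anything falls off the work surface, if the arm or the gripper's body presses on something with over 40 N, if the wrist force passes 120 N, or if a joint passes its speed limit or range.

## Working session

There is one attempt and no reset: what is moved stays moved. The work goes in short steps, Python scripts to look and compute and a shell command to move; the robot and the scene stay as the last step left them, time stands still between calls to the robot, and variables do not carry over. Pictures are saved under pics/ and viewed, about 12 in all and at most 16, crops included, and the job is handed in when it is done.

```bash
ls; mkdir -p pics; python3 - <<'E'
from bench import ctrl
import cv2,numpy as np
s=ctrl.get_state(); print(s)
for n in("top","side","wrist"):
    im=ctrl.get_image(n); cv2.imwrite(f"pics/{n}0.png",im[:,:,::-1]); p=ctrl.camera_params(n); print(n,np.round(p["K"],1).tolist(),np.round(p["pose"],3).tolist())
t=cv2.imread("pics/top0.png");cv2.imwrite("pics/top0b.png",cv2.resize(t,(800,600),interpolation=cv2.INTER_CUBIC))
E
```

```text
pics
{'time': 0.0, 'joint_positions': array([-1.2518927 ,  0.32183248, -0.07007268,  1.45168382,  0.02264933,
        1.37078586, -0.05689818]), 'qd': array([ 1.00336452e-04,  5.84458279e-04, -7.95776225e-04, -9.06289148e-04,
       -4.98671326e-04,  9.36128273e-05,  6.40156223e-04]), 'joint_torque': array([ 6.50485958e-05, -4.91285419e+01, -4.03436981e-01, -3.12537146e+01,
       -6.38693897e-02,  4.33574268e-02,  1.88176305e-04]), 'position': array([0.19497445, 0.61948777, 0.22145085]), 'tool_rot': array([-4.76863189e-01, -3.10504451e+00,  3.01243037e-03]), 'ft_force': array([-0.16758684, -0.74836688, -0.59843018]), 'torque': array([ 0.01434425,  0.01675385, -0.05061683]), 'grip_width': 1.002683617278848}
top [[395.3, 0.0, 276.3], [0.0, 395.3, 210.6], [0.0, 0.0, 1.0]] [[0.015, -0.985, 0.17, 0.448], [-1.0, -0.016, -0.002, 0.016], [0.004, -0.17, -0.985, 0.981], [0.0, 0.0, 0.0, 1.0]]
side [[382.0, 0.0, 285.7], [0.0, 382.0, 208.1], [0.0, 0.0, 1.0]] [[0.942, 0.232, -0.242, 0.813], [0.335, -0.687, 0.645, -0.607], [-0.016, -0.688, -0.725, 0.737], [0.0, 0.0, 0.0, 1.0]]
wrist [[357.0, 0.0, 288.5], [0.0, 357.0, 203.7], [0.0, 0.0, 1.0]] [[0.3, 0.923, 0.241, 0.13], [0.954, -0.29, -0.079, 0.64], [-0.003, 0.254, -0.967, 0.383], [0.0, 0.0, 0.0, 1.0]]
```

View pics/top0b.png

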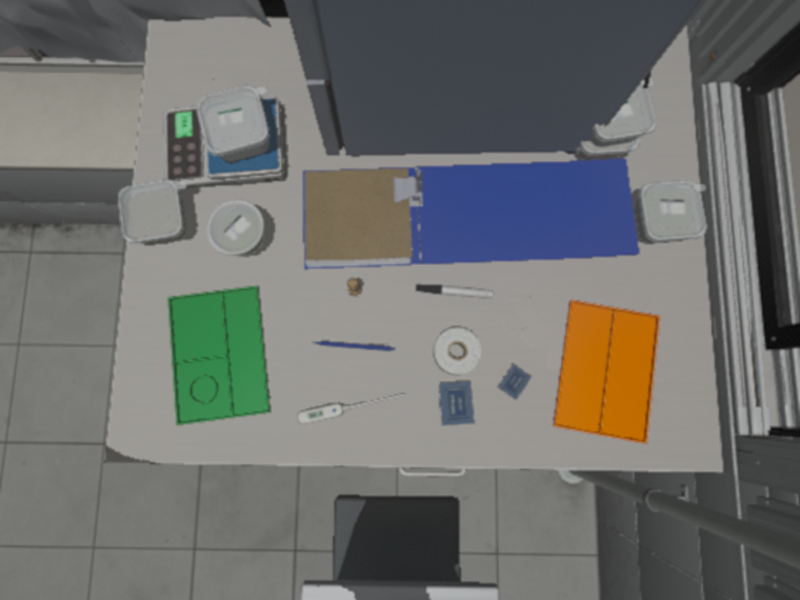

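View pics/side0.png

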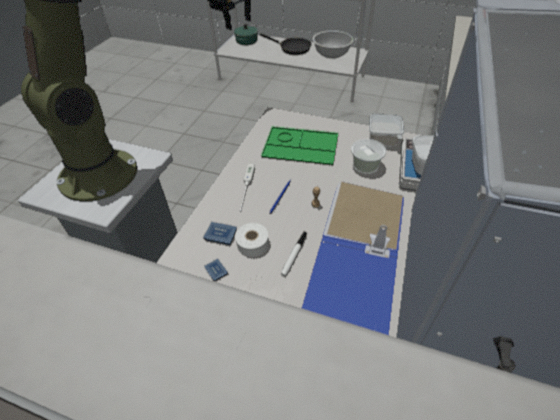

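```bash
cat > h.py <<'E'
from bench import ctrl
import cv2,numpy as np
from scipy.spatial.transform import Rotation as R
def cast(name,uv,z,P=None):
    P=P or ctrl.camera_params(name); K=np.array(P["K"]);T=np.array(P["pose"])
    uv=np.atleast_2d(uv).astype(float); d=np.c_[uv,np.ones(len(uv))]@np.linalg.inv(K).T@T[:3,:3].T
    return T[:3,3]+d*((z-T[2,3])/d[:,2])[:,None]
def proj(name,X,P=None):
    P=P or ctrl.camera_params(name); T=np.linalg.inv(P["pose"]); c=np.atleast_2d(X)@T[:3,:3].T+T[:3,3]
    p=c@np.array(P["K"]).T; return p[:,:2]/p[:,2:]
def snap(name,f):
    P=ctrl.camera_params(name); im=ctrl.get_image(name)[:,:,::-1].copy(); cv2.imwrite(f"pics/{f}.png",im); return im,P
def blobs(mask,amin=15):
    cs,_=cv2.findContours(mask.astype(np.uint8),cv2.RETR_EXTERNAL,cv2.CHAIN_APPROX_NONE)
    return [c[:,0,:] for c in cs if cv2.contourArea(c)>=amin]
def rect(name,c,z,P=None):
    w=cast(name,c,z,P)[:,:2]; (cx,cy),(a,b),t=cv2.minAreaRect((w*1000).astype(np.float32))
    if a<b: a,b,t=b,a,t+90
    return np.round([cx,cy,a,b,(t+90)%180-90],1)  # mm, long-axis angle from world x, deg
E
python3 - <<'E'
from h import *
im=cv2.imread("pics/top0.png"); h=cv2.cvtColor(im,cv2.COLOR_BGR2HSV); H,S,V=[h[...,i].astype(int) for i in range(3)]
print("base px",proj("top",[[0,0,0],[.45,0,0]]),"cab edge",cast("top",[[240,108],[400,108]],0))
roi=np.zeros(H.shape,bool); roi[184:322,85:500]=1
for nm,m,z in [("green",(H>50)&(H<75)&(S>150),.008),("orange",(H>5)&(H<20)&(S>180),.008),("blue",(H>105)&(H<130)&(S>110)&roi,.006),("tin",(H>95)&(H<125)&(S>40)&(S<=140)&roi&(V<140),.013),("wood",(H>8)&(H<22)&(S>70)&(S<220)&roi&(np.arange(560)[None]<270),.03),("dark",(V<60)&roi,.012),("bright",(V>205)&(S<30)&roi,.012)]:
    for c in blobs(m): print(nm,c.mean(0).round(),rect("top",c,z))
print(im[281,222],im[240,200],im[246,320],im[205,330])
print("wrap")
cr=cv2.resize(im[175:325,195:385],(760,600),interpolation=cv2.INTER_CUBIC); cv2.imwrite("pics/crop1.png",cr)
E
```

```text
base px [[278.5104874  481.04683691]
 [281.15068035 278.33275305]] cab edge [[ 8.90751007e-01  1.14290041e-01  0.00000000e+00]
 [ 8.98050609e-01 -3.07938997e-01 -1.11022302e-16]]
green [141. 250.] [530.  347.1 182.4  88.5   8.7]
green [170. 234.] [548.2 273.6 164.8  56.6   8.5]
orange [425. 260.] [ 503.  -351.3  217.6  155.1   -9.5]
blue [248. 242.] [538.   83.1 119.    3.9  86.1]
tin [319. 282.] [443.5 -90.8  68.2  52.1   4.9]
tin [360. 267.] [ 480.5 -190.3   45.    34.3  -34.6]
tin [248. 242.] [537.4  82.6 132.8   8.2  86.3]
wood [247. 200.] [637.7  85.9  26.5  15.8  12.6]
dark [300. 202.] [638.6 -43.2  37.5  10.2 -89.1]
[149 154 156] [150 155 156] [149 152 155] [170 173 172]
wrap
```

View pics/crop1.png

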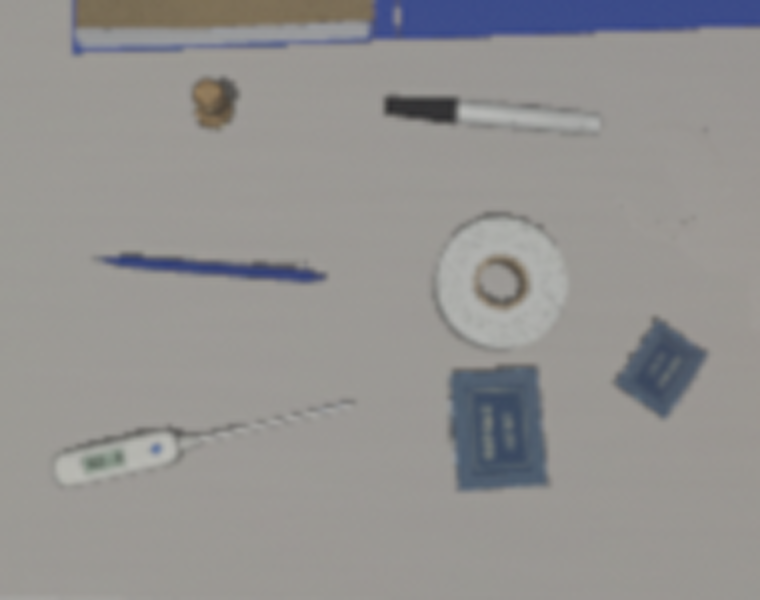

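```bash
python3 - <<'E'
from h import *
im=cv2.imread("pics/top0.png"); h=cv2.cvtColor(im,cv2.COLOR_BGR2HSV); H,S,V=[h[...,i].astype(int) for i in range(3)]
bg=cv2.medianBlur(im,61)
d=im.astype(int)-bg; dv=d.mean(2)
g=(H>50)&(H<75)&(S>120); ys,xs=np.where(g); print("green all",rect("top",np.c_[xs,ys],.008))
o=(H>5)&(H<20)&(S>160); ys,xs=np.where(o); print("orange all",rect("top",np.c_[xs,ys],.008))
roi=np.zeros(H.shape,bool); roi[190:322,200:385]=1
fg=roi&((abs(dv)>14)|(S>40))
fg=cv2.morphologyEx(fg.astype(np.uint8),cv2.MORPH_CLOSE,np.ones((3,3)))
for c in blobs(fg): print(c.mean(0).round(),rect("top",c,.008))
for z in(0,.02,.03): print("binder edge z",z,cast("top",[[214,187],[280,186],[335,182]],z)[:,:2].round(3).tolist())
s=cv2.imread("pics/side0.png"); cv2.imwrite("pics/sidec.png",cv2.resize(s[130:330,190:420],(690,600),interpolation=cv2.INTER_CUBIC))
# seat ring check
print("seat px->",cast("top",[[143,272]],.01)[:,:2])
E
```

```text
green all [687.9 343.6 556.5 153.8   8.8]
orange all [ 502.9 -351.2  218.4  156.2   -9.6]
[232. 286.] [429.4 117.6 116.3  23.8 -78. ]
[319. 282.] [444.  -91.2  74.   58.4   4.8]
[360. 267.] [ 480.9 -191.1   51.7   41.9  -34.7]
[247. 241.] [538.1  85.5 143.4  13.2  88.1]
[319. 245.] [532.2 -94.1  85.6  77.4 -24.1]
[318. 203.] [637.2 -87.4 135.6  18.2  86.9]
[248. 200.] [641.2  84.7  33.2  27.7   0.9]
binder edge z 0 [[0.676, 0.174], [0.682, 0.006], [0.694, -0.134]]
binder edge z 0.02 [[0.672, 0.171], [0.677, 0.006], [0.689, -0.131]]
binder edge z 0.03 [[0.669, 0.169], [0.674, 0.006], [0.687, -0.13]]
seat px-> [[0.45998844 0.33520276]]
```

View pics/sidec.png

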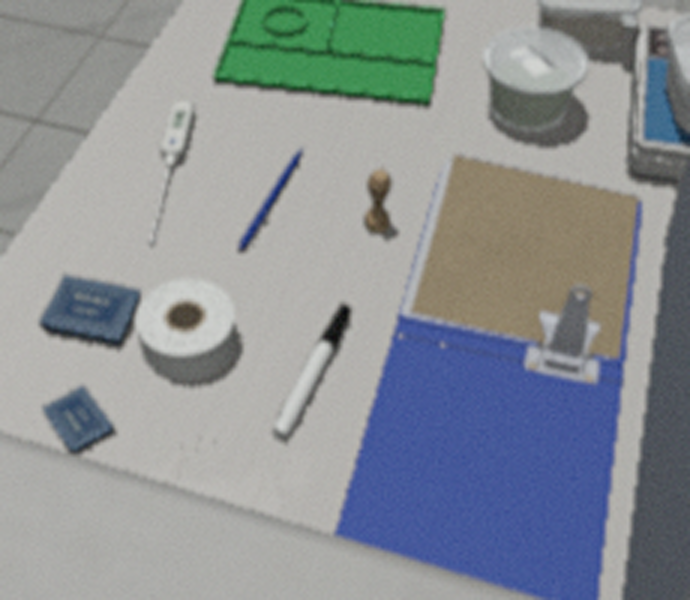

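```bash
python3 - <<'E'
from h import *
im=cv2.imread("pics/top0.png"); h=cv2.cvtColor(im,cv2.COLOR_BGR2HSV); H,S,V=[h[...,i].astype(int) for i in range(3)]
g=(H>50)&(H<75)&(S>120); g[:195]=0; ys,xs=np.where(g); r=rect("top",np.c_[xs,ys],.009); print("green",r)
def T(r): # tray->world, y tray = -long axis dir
    a=np.deg2rad(r[4]); y=-np.array([np.cos(a),np.sin(a)]); x=np.array([y[1],-y[0]]); return lambda p: (r[:2]+p[0]*x+p[1]*y).round(1)
G=T(r); print("seat",G((30.5,57)),"pad",G((30.5,-51.5)),"marker",G((-46,0)))
ro=np.array([502.9,-351.2,0,0,-9.6]); O=T(ro); print("O +x slot",O((38,0)),O((38,53)),O((38,-53)),"-x",O((-38,0)),O((-38,53)),O((-38,-53)))
print("stamp top",cast("top",[[247.3,197.5]],.06),cast("side",[[316.3,188.3]],.064),"foot",cast("top",[[248.7,205.5]],.003),cast("side",[[316,206.7]],.0))
t=cast("top",[[208.75,292],[240.5,286.2],[283.5,275.5]],.01)[:,:2]*1000; print("therm",t.round(1),"len",np.linalg.norm(t[1]-t[0]),np.linalg.norm(t[2]-t[0]),"mid",t[:2].mean(0),"ang",np.degrees(np.arctan2(*(t[0]-t[2])[::-1])))
s=cv2.imread("pics/side0.png"); hs=cv2.cvtColor(s,cv2.COLOR_BGR2HSV); 
print("side checks: therm ends", cast("side",[[190+182/3,130+103/3],[190+168/3,130+160/3],[190+152/3,130+242/3]],.01)[:,:2].round(3).tolist())
print("seat side",cast("side",[[190+285/3,130+22/3]],.01)[:,:2].round(3),"marker side",cast("side",[[190+344/3,130+308/3],[190+281/3,130+434/3]],.008)[:,:2].round(3).tolist(),"pen",cast("side",[[190+299/3,130+152/3],[190+243/3,130+248/3]],.004)[:,:2].round(3).tolist())
E
```

```text
green [520.2 317.2 216.9 153.6   8.8]
seat [459.2 338.6] pad [566.4 355.2] marker [527.2 271.7]
O +x slot [ 509.2 -313.7] [ 457.  -304.9] [ 561.5 -322.6] -x [ 496.6 -388.7] [ 444.3 -379.8] [ 548.8 -397.5]
stamp top [[0.63803566 0.08394741 0.06      ]] [[0.63985442 0.08151785 0.064     ]] foot [[0.62930034 0.08405676 0.003     ]] [[6.42689460e-01 7.85404478e-02 1.11022302e-16]]
therm [[414.9 173.9]
 [429.8  98. ]
 [456.8  -5.4]] len 77.34496124300526 184.1350091612388 mid [422.35304745 135.90806859] ang 103.15761128210198
side checks: therm ends [[0.414, 0.174], [0.434, 0.093], [0.463, -0.008]]
seat side [[0.465 0.331]] marker side [[0.643, -0.023], [0.636, -0.156]] pen [[0.544, 0.149], [0.538, 0.016]]
```

Candidates by top-image pixel:
- **Pad:** the large tin at (319,282) measures about 70x56 mm. The small tin at (360,267) measures about 45x34 mm. I choose the large one.
- **Marker, ballpoint, thermometer, stamp:** one of each, at (318,203), (248,242), (225,289) and (248,200).

The crop confirms these choices, and the side view agrees on positions to within about 5 mm.

```bash
cat > plan.py <<'E'
# usage: plan.py x,y,z,jawdeg[,ncalls] ...   (mm, deg; jaw mod 360 as given) from the measured pose: prints tool-frame targets per call
import sys; from h import *
s=ctrl.get_state(); p=s["position"]*1000; Rm=R.from_rotvec(s["tool_rot"])
ja=lambda q: np.degrees(np.arctan2(*q.as_matrix()[[1,0],1]))
print("t %.2f pos %s jaw %.1f grip %.3f F %s q7 %.2f"%(s["time"],p.round(1),ja(Rm),s["grip_width"],s["ft_force"].round(1),s["joint_positions"][6]))
for a in sys.argv[1:]:
    v=[float(k) for k in a.split(",")]; tgt=np.array(v[:3]); j1=v[3]; q=Rm; j0=ja(q); j1=j0+(j1-j0)
    n=int(v[4]) if len(v)>4 else max(1,int(np.ceil(max(np.linalg.norm(tgt-p)/225,abs(j1-j0)/38))))
    print("->",a)
    for k in range(n):
        t=p+(tgt-p)/(n-k); jt=j0+(j1-j0)*(k+1)/n
        qn=R.from_euler("z",jt+90,degrees=True)*R.from_euler("x",180,degrees=True)
        print("   ",(q.inv().apply(t-p)).round(0),(q.inv()*qn).as_rotvec().round(3)); p,q=t,qn
E
python3 plan.py 638,83,140,72.6 638,83,26,72.6
```

```text
t 0.15 pos [195.  619.6 221.7] jaw 72.5 grip 1.001 F [-1.5  0.3  0.8] q7 -0.06
-> 638,83,140,72.6
    [-146.  -95.   21.] [-0.001  0.    -0.   ]
    [-146.  -95.   20.] [ 0.  0. -0.]
    [-146.  -95.   20.] [ 0.  0. -0.]
    [-146.  -95.   20.] [-0.  0. -0.]
-> 638,83,26,72.6
    [  0.   0. 114.] [-0.001  0.    -0.001]
```

```bash
for i in 1 2 3 4; do python3 -m creep '[[[1,-36,-24,5,0,0,0],[1,-73,-47,10,0,0,0],[1,-110,-71,15,0,0,0],[1,-146,-95,20,0,0,0],[1,-146,-95,20,0,0,0]]]' 25; done; python3 plan.py 638,83,140,72.6 638,83,26,72.6; python3 - <<'E'
from h import *
im,P=snap("wrist","w1"); print(proj("wrist",[[.638,.083,.064],[.638,.083,0]],P))
E
```

```text
time: 0.65
position: [0.312, 0.4792, 0.2018]
tool_rot: [0.493, 3.1, -0.006]
ft_force: [0.8, 0.0, 0.5]
grip_width: 0.999
time: 1.15
position: [0.4211, 0.3445, 0.1818]
tool_rot: [0.493, 3.101, -0.006]
ft_force: [1.0, 0.1, -0.2]
grip_width: 1.004
time: 1.65
position: [0.5307, 0.2099, 0.1619]
tool_rot: [0.492, 3.101, -0.006]
ft_force: [0.6, 0.6, 0.0]
grip_width: 1.0
time: 2.15
position: [0.6403, 0.0753, 0.1415]
tool_rot: [0.49, 3.102, -0.008]
ft_force: [0.1, -1.8, 0.2]
grip_width: 0.996
t 2.15 pos [640.3  75.3 141.5] jaw 72.0 grip 0.996 F [ 0.1 -1.8  0.2] q7 1.20
-> 638,83,140,72.6
    [5. 7. 1.] [-0.005  0.002 -0.01 ]
-> 638,83,26,72.6
    [  0.   1. 114.] [-0.005  0.002 -0.01 ]
[[299.76147089 204.82447795]
 [297.98189111 185.67947355]]
```

View pics/w1.png

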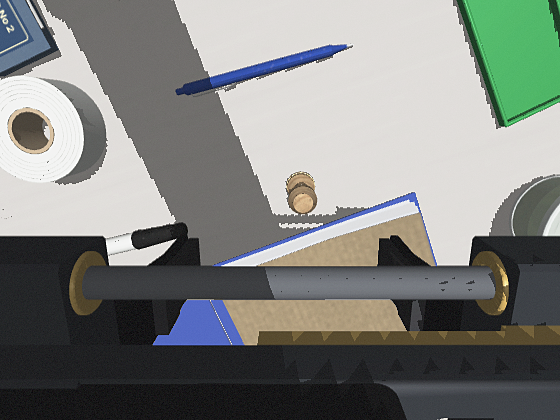

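The wrist picture shows the stamp top at (302,203), where (300,205) was predicted, so the estimate holds. Now the grasp.

```bash
python3 -m creep '[[[1,5,7,0,0,0,-0.01],[1,5,7,40,0,0,-0.01],[1,5,7,80,0,0,-0.01],[1,5,7,115,0,0,-0.01],[1,5,7,115,0,0,-0.01]]]' 25
for i in 1 2; do python3 -m creep '[[[0,0,0,0,0,0,0],[0,0,0,0,0,0,0],[0,0,0,0,0,0,0],[0,0,0,0,0,0,0],[0,0,0,0,0,0,0]]]' 25; done
python3 -m creep '[[[0,0,0,-30,0,0,0],[0,0,0,-65,0,0,0],[0,0,0,-100,0,0,0],[0,0,0,-100,0,0,0]]]'
for i in 1 2; do python3 -m creep '[[[0,31,23,0,0,0,0],[0,62,46,0,0,0,0],[0,93,69,0,0,0,0],[0,123,93,0,0,0,0],[0,123,93,0,0,0,0]]]'; done
python3 plan.py 461,336,120,72.6 461,336,34,72.6; python3 - <<'E'
from h import *
im,P=snap("wrist","w2"); cv2.imwrite("pics/w2c.png",im)
im,P=snap("top","t2"); cv2.imwrite("pics/t2c.png",cv2.resize(im[180:310,90:250],(800,650)) [:600])
E
```

```text
time: 2.7
position: [0.6299, 0.0939, 0.0224]
tool_rot: [-0.453, -3.098, 0.003]
ft_force: [-0.9, 0.0, -0.1]
grip_width: 1.003
time: 3.2
position: [0.6361, 0.0906, 0.0287]
tool_rot: [0.461, 3.106, 0.001]
ft_force: [-0.5, 0.7, 0.7]
grip_width: 0.634
time: 3.7
position: [0.6355, 0.0904, 0.0275]
tool_rot: [-0.461, -3.107, 0.0]
ft_force: [-0.4, 0.3, 0.4]
grip_width: 0.206
time: 4.1
position: [0.6391, 0.0908, 0.1335]
tool_rot: [0.46, 3.098, 0.006]
ft_force: [-0.1, -0.3, -0.4]
grip_width: 0.205
time: 4.6
position: [0.5404, 0.2221, 0.1266]
tool_rot: [-0.446, -3.106, -0.004]
ft_force: [0.1, 0.8, 0.4]
grip_width: 0.205
time: 5.1
position: [0.4493, 0.3458, 0.1268]
tool_rot: [-0.446, -3.106, -0.003]
ft_force: [0.0, 0.6, -0.3]
grip_width: 0.211
t 5.10 pos [449.3 345.8 126.8] jaw 73.7 grip 0.211 F [ 0.   0.6 -0.3] q7 0.62
-> 461,336,120,72.6
    [-14.  -6.   7.] [ 0.001 -0.004  0.018]
-> 461,336,34,72.6
    [-0. -0. 86.] [ 0.001 -0.004  0.018]
```

View pics/w2.png

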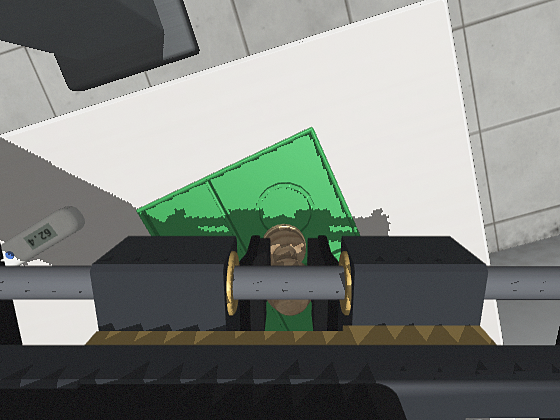

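The stamp is held. The ring is at about (284,207). I'll let the arm settle and measure the seat from here.

```bash
python3 -m creep '[[[0,0,0,0,0,0,0],[0,0,0,0,0,0,0],[0,0,0,0,0,0,0]]]' >/dev/null; python3 plan.py; python3 - <<'E'
from h import *
im,P=snap("wrist","w3"); 
ref=cv2.imread("pics/w2.png"); sh=cv2.phaseCorrelate(cv2.cvtColor(ref,6).astype(np.float32)[100:230],cv2.cvtColor(im,6).astype(np.float32)[100:230]); print("shift",sh)
print("seat",cast("wrist",[[284+sh[0][0],207+sh[0][1]]],.010,P)); print("corner",cast("wrist",[[312,129],[139,209]],.01,P))
h=cv2.cvtColor(im,cv2.COLOR_BGR2GRAY); c=cv2.HoughCircles(h[150:270,210:360],cv2.HOUGH_GRADIENT,1,20,param1=60,param2=12,minRadius=24,maxRadius=34); print(c)
w=cast("wrist",(c[0,:3,:2]+[210,150]),.010,P) if c is not None else 0; print(w)
cv2.imwrite("pics/w3c.png",cv2.resize(im[110:290,180:390],(700,600)))
E
python3 plan.py
```

```text
t 5.50 pos [455.  338.8 127.5] jaw 73.0 grip 0.204 F [ 0.9 -0.2 -0.8] q7 0.62
shift ((0.04424048874216169, 0.17727614512220669), 0.39288080852218127)
seat [[0.46119378 0.33209992 0.01      ]]
corner [[0.40815279 0.3709461  0.01      ]
 [0.42822739 0.21899773 0.01      ]]
[[[ 81.5  50.5  26.7]
  [ 40.5  30.5  29. ]
  [ 73.5 104.5  27.9]]]
[[0.45761957 0.33950056 0.01      ]
 [0.43240265 0.31310475 0.01      ]
 [0.50040798 0.31947625 0.01      ]]
t 5.55 pos [454.8 339.  127.6] jaw 73.0 grip 0.203 F [ 0.7 -0.3 -0.1] q7 0.62
```

View pics/w3c.png

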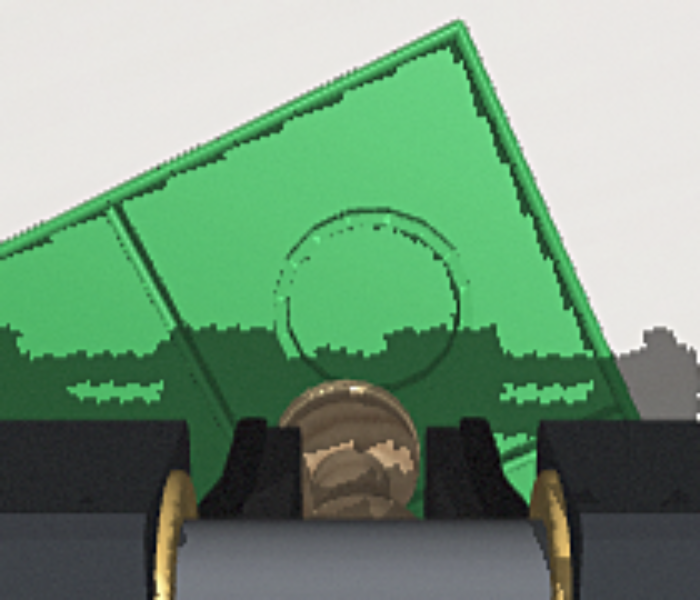

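```bash
python3 - <<'E'
from h import *
s=ctrl.get_state(); Rm=R.from_rotvec(s["tool_rot"]); 
w=cast("wrist",[[285,224],[264,240],[305,240]],s["position"][2]-.0275)
print((Rm.inv().apply(w-s["position"])*1000).round(1))
E
python3 plan.py 458.5,339,90,73 458.5,339,31,73
```

```text
[[  7.   -2.7  27.5]
 [ -2.4 -14.5  27.5]
 [ -2.4   8.5  27.5]]
t 5.55 pos [454.8 339.  127.6] jaw 73.0 grip 0.203 F [ 0.7 -0.3 -0.1] q7 0.62
-> 458.5,339,90,73
    [-4.  1. 38.] [-0.  0.  0.]
-> 458.5,339,31,73
    [ 0.  0. 59.] [-0.  0.  0.]
```

```bash
python3 -m creep '[[[0,-1,2,20,0,0,0],[0,-1,2,45,0,0,0],[0,-1,2,70,0,0,0],[0,-1,2,85,0,0,0],[0,-1,2,96,0,0,0]]]'
python3 -m creep '[[[0,0,0,0,0,0,0],[0,0,0,0,0,0,0]]]'; python3 plan.py
python3 - <<'E'
from h import *
im,P=snap("wrist","w4"); im2,_=snap("side","s4"); 
cv2.imwrite("pics/p4.png",np.hstack([cv2.resize(im[110:290,180:390],(467,400)),cv2.resize(im2[100:190,240:315],(333,400))]))
E
```

```text
time: 6.05
position: [0.4555, 0.341, 0.0304]
tool_rot: [-0.462, -3.107, 0.001]
ft_force: [0.7, 0.4, 0.2]
grip_width: 0.208
time: 6.25
position: [0.4563, 0.3419, 0.0322]
tool_rot: [0.462, 3.107, 0.001]
ft_force: [-0.0, 0.2, -0.4]
grip_width: 0.207
t 6.25 pos [456.3 341.9  32.2] jaw 73.1 grip 0.207 F [-0.   0.2 -0.4] q7 0.64
```

View pics/p4.png

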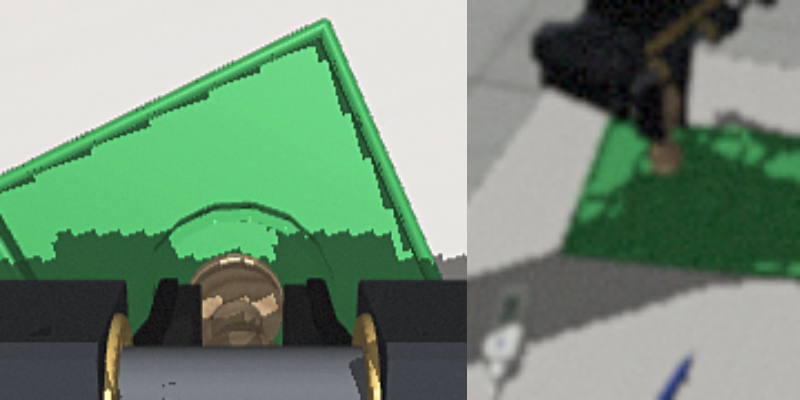

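```bash
python3 -m creep '[[[0,0,0,1,0,0,0],[0.6,0,0,1,0,0,0],[0.6,0,0,1,0,0,0],[0.6,0,0,1,0,0,0],[0.6,0,0,1,0,0,0]]]'; python3 -m creep '[[[0.6,0,0,0,0,0,0],[0.6,0,0,-35,0,0,0],[0.6,0,0,-80,0,0,0],[0.6,0,0,-120,0,0,0],[0.6,0,0,-120,0,0,0]]]';  python3 -m creep '[[[0.6,0,0,0,0,0,0]]]'; python3 plan.py 638,-88,120,-3 638,-88,6,-3
```

```text
time: 6.85
position: [0.4557, 0.3416, 0.0307]
tool_rot: [0.461, 3.107, 0.0]
ft_force: [0.4, 0.4, 0.1]
grip_width: 0.479
time: 7.35
position: [0.459, 0.3441, 0.1572]
tool_rot: [0.461, 3.1, 0.014]
ft_force: [0.9, 0.1, 0.8]
grip_width: 0.6
time: 7.45
position: [0.4562, 0.342, 0.1517]
tool_rot: [0.461, 3.106, 0.003]
ft_force: [-0.6, -0.3, -0.2]
grip_width: 0.602
t 7.45 pos [456.2 342.  151.7] jaw 73.1 grip 0.602 F [-0.6 -0.3 -0.2] q7 0.62
-> 638,-88,120,-3
    [-100. -120.   10.] [0.003 0.001 0.443]
    [-141.  -65.   11.] [ 0.    -0.     0.443]
    [-156.    1.   11.] [ 0.    -0.     0.443]
-> 638,-88,6,-3
    [ 0. -0. 38.] [0.003 0.001 0.443]
    [ 0. -0. 38.] [ 0.    -0.     0.443]
    [ 0. -0. 38.] [ 0.    -0.     0.443]
```

```bash
sed -i 's/p,q=t,qn/p,q=t,qn; Rm=qn/' plan.py
python3 -m creep '[[[0.6,-25,-30,2,0,0,0.11],[0.6,-50,-60,5,0,0,0.22],[0.6,-75,-90,8,0,0,0.33],[0.6,-100,-120,10,0,0,0.443],[0.6,-100,-120,10,0,0,0.443]]]' >/dev/null
python3 -m creep '[[[0.6,-35,-16,2,0,0,0.11],[0.6,-70,-32,5,0,0,0.22],[0.6,-105,-49,8,0,0,0.33],[0.6,-141,-65,11,0,0,0.443],[0.6,-141,-65,11,0,0,0.443]]]' >/dev/null
python3 -m creep '[[[0.5,-39,0,2,0,0,0.11],[0.5,-78,0,5,0,0,0.22],[0.5,-117,1,8,0,0,0.33],[0.5,-156,1,11,0,0,0.443],[0.5,-156,1,11,0,0,0.443]]]'
python3 -m creep '[[[0.5,0,0,0,0,0,0],[0.5,0,0,0,0,0,0],[0.5,0,0,0,0,0,0]]]' >/dev/null
python3 plan.py 638,-88,120,-3 638,-88,6,-3; python3 - <<'E'
from h import *
im,P=snap("wrist","w5"); print(proj("wrist",[[.638,-.088,.008],[.638,-.02,.008],[.638,-.155,.008]],P))
E
```

```text
time: 8.95
position: [0.6367, -0.0956, 0.1166]
tool_rot: [2.287, 2.151, -0.008]
ft_force: [-0.4, -1.0, -1.0]
grip_width: 0.5
t 9.25 pos [637.  -86.6 118.1] jaw -2.8 grip 0.499 F [-0.4  0.1  0.2] q7 0.23
-> 638,-88,120,-3
    [-1.  1. -2.] [-0.001 -0.001  0.003]
-> 638,-88,6,-3
    [  0.  -0. 114.] [0. 0. 0.]
[[289.17421203 201.52185841]
 [284.65942629 112.32012737]
 [293.11035251 279.29089632]]
```

View pics/w5.png

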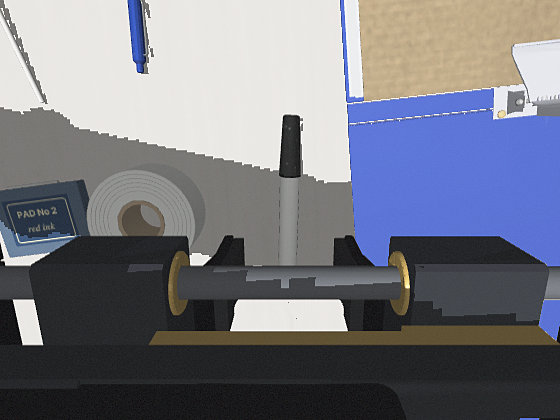

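```bash
python3 -m creep '[[[0.5,0,0,40,0,0,0],[0.5,0,0,75,0,0,0],[0.5,0,0,100,0,0,0],[0.5,0,0,112,0,0,0],[0.5,0,0,112,0,0,0]]]'
python3 -m creep '[[[0.5,0,0,0,0,0,0],[0,0,0,0,0,0,0],[0,0,0,0,0,0,0],[0,0,0,0,0,0,0],[0,0,0,0,0,0,0]]]' 25
python3 -m creep '[[[0,0,0,0,0,0,0],[0,0,0,0,0,0,0],[0,0,0,-30,0,0,0],[0,0,0,-70,0,0,0],[0,0,0,-100,0,0,0]]]'
python3 -m creep '[[[0,0,0,0,0,0,0],[0,0,0,0,0,0,0]]]' >/dev/null
python3 plan.py 527,272,106,-81.2 527,272,10,-81.2
```

```text
time: 9.8
position: [0.6361, -0.0881, 0.005]
tool_rot: [-2.276, -2.162, 0.003]
ft_force: [-0.6, 0.6, 0.9]
grip_width: 0.496
time: 10.3
position: [0.6377, -0.0892, 0.0071]
tool_rot: [2.279, 2.161, 0.001]
ft_force: [0.4, -0.9, -0.1]
grip_width: 0.225
time: 10.8
position: [0.6376, -0.0894, 0.1083]
tool_rot: [2.279, 2.161, 0.001]
ft_force: [1.3, -0.1, 0.1]
grip_width: 0.165
t 11.00 pos [637.6 -89.1 107. ] jaw -3.0 grip 0.165 F [ 1.  -0.3 -0.8] q7 0.24
-> 527,272,106,-81.2
    [118. -43.   0.] [ 0.001 -0.001  0.455]
    [ 87. -91.   0.] [-0.    -0.     0.455]
    [  39. -120.    0.] [-0.    -0.     0.455]
-> 527,272,10,-81.2
    [ 0. -0. 96.] [0. 0. 0.]
```

```bash

python3 -m creep '[[[0,29,-11,0,0,0,0.11],[0,59,-21,0,0,0,0.22],[0,88,-32,0,0,0,0.34],[0,118,-43,0,0,0,0.455],[0,118,-43,0,0,0,0.455]]]' >/dev/null
python3 -m creep '[[[0,22,-23,0,0,0,0.11],[0,43,-45,0,0,0,0.22],[0,65,-68,0,0,0,0.34],[0,87,-91,0,0,0,0.455],[0,87,-91,0,0,0,0.455]]]' >/dev/null
python3 -m creep '[[[0,10,-30,0,0,0,0.11],[0,20,-60,0,0,0,0.22],[0,29,-90,0,0,0,0.34],[0,39,-120,0,0,0,0.455],[0,39,-120,0,0,0,0.455]]]'
python3 -m creep '[[[0,0,0,0,0,0,0],[0,0,0,0,0,0,0],[0,0,0,0,0,0,0]]]' >/dev/null
python3 plan.py 527,272,106,-81.2 527,272,10,-81.2; python3 - <<'E'
from h import *
im,P=snap("wrist","w6"); c=np.array([527,272,0])/1000; cv2.imwrite("pics/w6c.png",im)
g=(np.array([[-75,107],[-17,107]])); a=np.deg2rad(8.8); y=-np.array([np.cos(a),np.sin(a)]); x=np.array([y[1],-y[0]])
print(proj("wrist",[[*(np.array([520.2,317.2])+p[0]*x+p[1]*y)/1000,.01] for p in g],P))
E
```

```text
time: 12.5
position: [0.5245, 0.2766, 0.1049]
tool_rot: [-3.131, -0.25, 0.004]
ft_force: [-0.0, 0.1, -0.3]
grip_width: 0.166
t 12.80 pos [527.6 269.9 106.3] jaw -81.4 grip 0.167 F [ 0.4  0.7 -0.6] q7 -1.74
-> 527,272,106,-81.2
    [-0. -2.  0.] [ 0.001  0.    -0.003]
-> 527,272,10,-81.2
    [ 0. -0. 96.] [0. 0. 0.]
[[320.30570304 331.14879233]
 [249.97675838 331.43409011]]
```

View pics/w6.png

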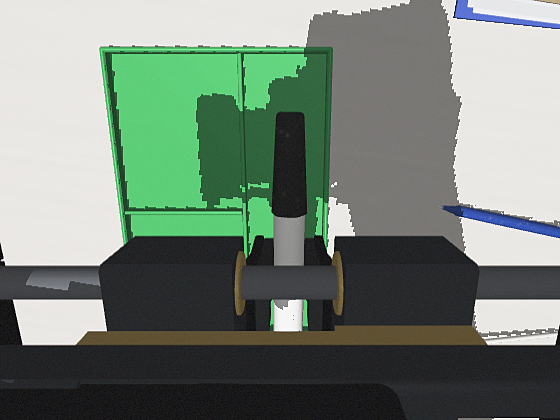

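```bash
python3 -m creep '[[[0,0,-2,30,0,0,0],[0,0,-2,60,0,0,0],[0,0,-2,82,0,0,0],[0,0,-2,92,0,0,0],[0,0,-2,96,0,0,0]]]'
python3 -m creep '[[[0,0,0,0,0,0,0],[0.3,0,0,0,0,0,0],[0.3,0,0,0,0,0,0],[0.3,0,0,0,0,0,0]]]'
python3 -m creep '[[[0.3,0,0,-10,0,0,0],[0.4,0,0,-30,0,0,0],[0.6,0,0,-70,0,0,0],[0.9,0,0,-110,0,0,0],[0.9,0,0,-110,0,0,0]]]'
python3 -m creep '[[[0.9,0,0,0,0,0,0],[0.9,0,0,0,0,0,0]]]'>/dev/null
python3 plan.py 443.5,-91,110,-85.2 443.5,-91,6,-85.2
```

```text
time: 13.35
position: [0.5264, 0.2729, 0.0098]
tool_rot: [3.131, 0.238, -0.002]
ft_force: [-5.5, -4.9, 13.9]
grip_width: 0.164
time: 13.75
position: [0.5272, 0.2744, 0.0114]
tool_rot: [-3.131, -0.24, -0.002]
ft_force: [0.1, -0.1, 0.5]
grip_width: 0.283
time: 14.25
position: [0.5307, 0.2755, 0.1274]
tool_rot: [-3.126, -0.239, -0.015]
ft_force: [0.8, -0.3, -0.2]
grip_width: 0.575
t 14.45 pos [525.9 273.8 120. ] jaw -81.2 grip 0.763 F [-0.1  0.3 -0.8] q7 -1.75
-> 443.5,-91,110,-85.2
    [-69. 174.   5.] [0.    0.001 0.035]
    [-62. 176.   5.] [-0.    -0.     0.035]
-> 443.5,-91,6,-85.2
    [  0.  -0. 104.] [0. 0. 0.]
```

```bash

python3 -m creep '[[[1,-17,43,1,0,0,0.01],[1,-35,87,2,0,0,0.02],[1,-52,130,4,0,0,0.03],[1,-69,174,5,0,0,0.035],[1,-69,174,5,0,0,0.035]]]' >/dev/null
python3 -m creep '[[[1,-16,44,1,0,0,0.01],[1,-31,88,2,0,0,0.02],[1,-46,132,4,0,0,0.03],[1,-62,176,5,0,0,0.035],[1,-62,176,5,0,0,0.035]]]'
python3 -m creep '[[[1,0,0,0,0,0,0],[1,0,0,0,0,0,0],[1,0,0,0,0,0,0]]]'>/dev/null
python3 plan.py 443.5,-91,110,-85.2 443.5,-91,6,-85.2; python3 - <<'E'
from h import *
im,P=snap("wrist","w7"); print(proj("wrist",[[.4435,-.091,.013],[.4785,-.091,.013],[.4785,-.119,.013],[.4785,-.063,.013]],P))
im2,P2=snap("top","t7"); cv2.imwrite("pics/p7.png",np.hstack([cv2.resize(im,(480,360)),cv2.resize(im2[190:310,100:206],(318,360))]))
E
```

```text
time: 15.45
position: [0.4416, -0.0963, 0.1097]
tool_rot: [3.139, 0.115, -0.003]
ft_force: [0.5, 0.0, -0.3]
grip_width: 0.999
t 15.75 pos [444.2 -89.1 110.3] jaw -85.1 grip 0.999 F [0.3 0.6 0.2] q7 -1.39
-> 443.5,-91,110,-85.2
    [-1.  2.  0.] [0.001 0.001 0.002]
-> 443.5,-91,6,-85.2
    [  0.  -0. 104.] [0. 0. 0.]
[[289.368971   206.73535757]
 [293.50801749 160.43703386]
 [331.78811833 163.69730774]
 [255.03037849 157.15993588]]
```

View pics/p7.png

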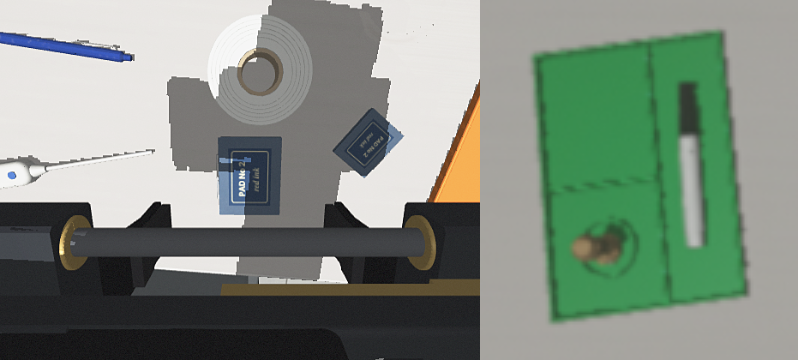

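```bash

python3 -m creep '[[[1,-1,2,35,0,0,0],[1,-1,2,70,0,0,0],[1,-1,2,92,0,0,0],[1,-1,2,104,0,0,0],[1,-1,2,104,0,0,0]]]'
python3 -m creep '[[[1,0,0,0,0,0,0],[0.4,0,0,0,0,0,0],[0.4,0,0,0,0,0,0],[0.4,0,0,0,0,0,0],[0.4,0,0,0,0,0,0]]]' 25
python3 -m creep '[[[0.4,0,0,0,0,0,0],[0.4,0,0,-25,0,0,0],[0.4,0,0,-60,0,0,0],[0.4,0,0,-90,0,0,0],[0.4,0,0,-100,0,0,0]]]'
python3 -m creep '[[[0.4,0,0,0,0,0,0],[0.4,0,0,0,0,0,0]]]'>/dev/null
python3 plan.py 566.5,355,106,-81.2 566.5,355,11,-81.2
```

```text
time: 16.35
position: [0.4416, -0.0923, 0.0049]
tool_rot: [3.137, 0.131, -0.007]
ft_force: [0.9, 0.3, -0.3]
grip_width: 1.0
time: 16.85
position: [0.4435, -0.0924, 0.0069]
tool_rot: [-3.138, -0.13, -0.001]
ft_force: [0.2, -0.0, -0.2]
grip_width: 0.723
time: 17.35
position: [0.445, -0.0927, 0.109]
tool_rot: [-3.137, -0.13, -0.008]
ft_force: [0.5, -0.2, -1.0]
grip_width: 0.617
t 17.55 pos [442.5 -92.2 105.6] jaw -85.2 grip 0.623 F [-1.   1.1 -1.6] q7 -1.39
-> 566.5,355,106,-81.2
    [  54. -145.   -0.] [-0.001  0.001 -0.023]
    [  57. -144.   -0.] [ 0.     0.    -0.023]
    [  60. -142.   -0.] [-0.     0.    -0.023]
-> 566.5,355,11,-81.2
    [ 0. -0. 95.] [0. 0. 0.]
```

```bash

python3 -m creep '[[[0.4,13,-36,0,0,0,0],[0.4,27,-72,0,0,0,-0.01],[0.4,41,-109,0,0,0,-0.02],[0.4,54,-145,0,0,0,-0.023],[0.4,54,-145,0,0,0,-0.023]]]' >/dev/null
python3 -m creep '[[[0.4,14,-36,0,0,0,0],[0.4,28,-72,0,0,0,-0.01],[0.4,43,-108,0,0,0,-0.02],[0.4,57,-144,0,0,0,-0.023],[0.4,57,-144,0,0,0,-0.023]]]' >/dev/null
python3 -m creep '[[[0.4,15,-36,0,0,0,0],[0.4,30,-71,0,0,0,-0.01],[0.4,45,-107,0,0,0,-0.02],[0.4,60,-142,0,0,0,-0.023],[0.4,60,-142,0,0,0,-0.023]]]'
python3 -m creep '[[[0.4,0,0,0,0,0,0],[0.4,0,0,0,0,0,0],[0.4,0,0,0,0,0,0]]]'>/dev/null
python3 plan.py 566.5,355,106,-81.2 566.5,355,11,-81.2; python3 - <<'E'
from h import *
im,P=snap("wrist","w8")
E
```

```text
time: 19.05
position: [0.5663, 0.3595, 0.103]
tool_rot: [3.131, 0.249, -0.004]
ft_force: [0.4, 0.1, -0.5]
grip_width: 0.622
t 19.35 pos [568.  351.7 106.1] jaw -81.5 grip 0.624 F [ 0.2 -0.3 -0.6] q7 -1.74
-> 566.5,355,106,-81.2
    [-1. -3.  0.] [ 0.001  0.001 -0.005]
-> 566.5,355,11,-81.2
    [ 0. -0. 95.] [0. 0. 0.]
```

View pics/w8.png

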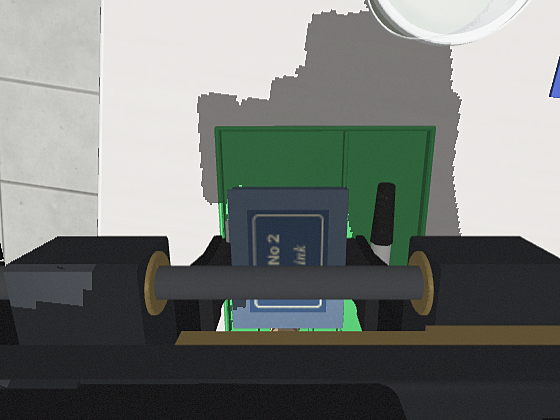

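```bash
python3 -m creep '[[[0.4,-1,-3,30,0,0,0],[0.4,-1,-3,60,0,0,0],[0.4,-1,-3,80,0,0,0],[0.4,-1,-3,90,0,0,0],[0.4,-1,-3,95,0,0,0]]]'
python3 -m creep '[[[0.4,0,0,0,0,0,0],[0.4,0,0,0,0,0,0],[0.9,0,0,0,0,0,0],[0.9,0,0,0,0,0,0],[0.9,0,0,0,0,0,0]]]'
python3 -m creep '[[[0.9,0,0,0,0,0,0],[0.9,0,0,-25,0,0,0],[0.9,0,0,-60,0,0,0],[0.9,0,0,-100,0,0,0],[0.6,0,0,-110,0,0,0]]]'
python3 -m creep '[[[0.6,0,0,0,0,0,0],[0.6,0,0,0,0,0,0],[0.6,0,0,0,0,0,0]]]'>/dev/null
python3 plan.py 422,136,120,13 422,136,6,13
```

```text
time: 19.9
position: [0.5661, 0.3562, 0.011]
tool_rot: [3.132, 0.237, -0.001]
ft_force: [1.0, 0.1, -1.1]
grip_width: 0.622
time: 20.4
position: [0.5667, 0.3572, 0.0123]
tool_rot: [-3.132, -0.238, -0.002]
ft_force: [-0.1, -1.1, 0.0]
grip_width: 0.809
time: 20.9
position: [0.5691, 0.3578, 0.1268]
tool_rot: [-3.129, -0.237, -0.011]
ft_force: [1.2, -0.1, -0.1]
grip_width: 0.86
t 21.20 pos [565.1 356.5 119.6] jaw -81.3 grip 0.645 F [0.6 0.4 0.1] q7 -1.75
-> 422,136,120,13
    [-58.  65.   0.] [ 0.     0.003 -0.549]
    [-84.  25.  -0.] [ 0.     0.    -0.549]
    [-85. -22.  -0.] [-0.     0.    -0.549]
-> 422,136,6,13
    [  0.  -0. 114.] [0. 0. 0.]
```

```bash

python3 -m creep '[[[0.6,-15,16,0,0,0,-0.14],[0.6,-29,32,0,0,0,-0.27],[0.6,-44,48,0,0,0,-0.41],[0.6,-58,65,0,0,0,-0.549],[0.6,-58,65,0,0,0,-0.549]]]' >/dev/null
python3 -m creep '[[[0.6,-21,6,0,0,0,-0.14],[0.6,-42,12,0,0,0,-0.27],[0.6,-63,18,0,0,0,-0.41],[0.6,-84,25,0,0,0,-0.549],[0.6,-84,25,0,0,0,-0.549]]]' >/dev/null
python3 -m creep '[[[0.6,-21,-5,0,0,0,-0.14],[0.6,-42,-11,0,0,0,-0.27],[0.6,-63,-16,0,0,0,-0.41],[0.6,-85,-22,0,0,0,-0.549],[0.6,-85,-22,0,0,0,-0.549]]]'
python3 -m creep '[[[0.6,0,0,0,0,0,0],[0.6,0,0,0,0,0,0],[0.6,0,0,0,0,0,0]]]'>/dev/null
python3 plan.py 422.5,135,120,12 422.5,135,6,12; python3 - <<'E'
from h import *
im,P=snap("wrist","w9"); print(proj("wrist",[[.4225,.135,.016],[.415,.174,.01],[.430,.098,.01],[.457,-.006,.008]],P))
im2,P2=snap("top","t9"); cv2.imwrite("pics/p9.png",np.hstack([cv2.resize(im,(480,360)),cv2.resize(im2[190:310,100:206],(318,360))]))
E
```

```text
time: 22.7
position: [0.422, 0.1356, 0.121]
tool_rot: [-1.957, -2.456, 0.002]
ft_force: [0.4, 0.7, -0.7]
grip_width: 0.598
t 23.00 pos [423.6 137.7 121.6] jaw 13.0 grip 0.601 F [ 0.4 -0.5  0.3] q7 -0.19
-> 422.5,135,120,12
    [-2. -2.  2.] [0.    0.001 0.018]
-> 422.5,135,6,12
    [  0.  -0. 114.] [0. 0. 0.]
[[286.01526759 203.90539656]
 [287.93258434 151.53865257]
 [284.88157864 246.64168443]
 [288.38257274 357.51903882]]
```

View pics/p9.png

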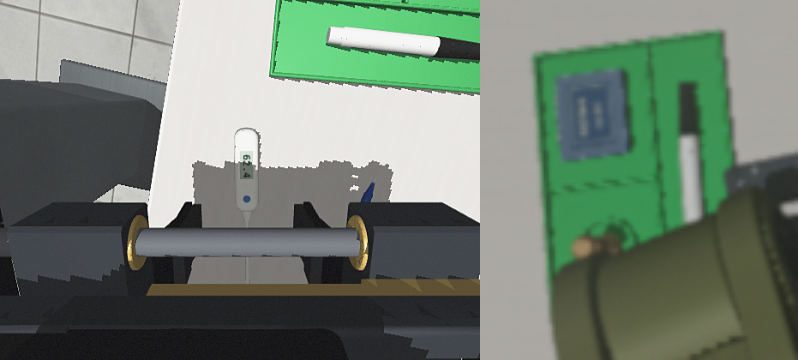

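```bash
python3 -m creep '[[[0.6,-2,-2,35,0,0,0.018],[0.6,-2,-2,75,0,0,0.018],[0.6,-2,-2,105,0,0,0.018],[0.6,-2,-2,115,0,0,0.018],[0.6,-2,-2,116,0,0,0.018]]]'
python3 -m creep '[[[0.6,0,0,0,0,0,0],[0,0,0,0,0,0,0],[0,0,0,0,0,0,0],[0,0,0,0,0,0,0],[0,0,0,0,0,0,0]]]' 25
python3 -m creep '[[[0,0,0,0,0,0,0],[0,0,0,0,0,0,0],[0,0,0,-25,0,0,0],[0,0,0,-60,0,0,0],[0,0,0,-100,0,0,0]]]'
python3 -m creep '[[[0,0,0,0,0,0,0],[0,0,0,0,0,0,0],[0,0,0,0,0,0,0]]]'
python3 plan.py 457,-305,106,80.4 457,-305,10,80.4
```

```text
time: 23.6
position: [0.4208, 0.134, 0.0046]
tool_rot: [-1.977, -2.442, 0.005]
ft_force: [0.5, 0.7, -0.2]
grip_width: 0.602
time: 24.1
position: [0.4218, 0.1348, 0.006]
tool_rot: [-1.976, -2.442, -0.002]
ft_force: [0.6, 0.7, 0.2]
grip_width: 0.321
time: 24.6
position: [0.4205, 0.1337, 0.1057]
tool_rot: [-1.977, -2.441, 0.005]
ft_force: [0.2, 1.0, 0.4]
grip_width: 0.245
time: 24.9
position: [0.4205, 0.1341, 0.1044]
tool_rot: [-1.976, -2.441, 0.003]
ft_force: [0.7, -0.7, -0.6]
grip_width: 0.251
t 24.90 pos [420.5 134.1 104.4] jaw 12.0 grip 0.251 F [ 0.7 -0.7 -0.6] q7 -0.19
-> 457,-305,106,80.4
    [-219.  -28.   -1.] [-0.002 -0.    -0.597]
    [-165. -146.   -1.] [ 0.     0.    -0.597]
-> 457,-305,10,80.4
    [ 0. -0. 96.] [0. 0. 0.]
```

```bash
python3 plan.py 470,10,106,32 490,-150,106,56 457,-305,106,80.4 457,-305,10,80.4
```

```text
t 24.90 pos [420.5 134.1 104.4] jaw 12.0 grip 0.251 F [ 0.7 -0.7 -0.6] q7 -0.19
-> 470,10,106,32
    [-132.   22.   -2.] [-0.002  0.    -0.348]
-> 490,-150,106,56
    [-146.  -68.   -0.] [ 0.     0.    -0.419]
-> 457,-305,106,80.4
    [ -59. -147.   -0.] [ 0.     0.    -0.426]
-> 457,-305,10,80.4
    [ 0. -0. 96.] [0. 0. 0.]
```

```bash

python3 -m creep '[[[0,-33,5,0,0,0,-0.09],[0,-66,11,-1,0,0,-0.17],[0,-99,16,-2,0,0,-0.26],[0,-132,22,-2,0,0,-0.348],[0,-132,22,-2,0,0,-0.348]]]' >/dev/null
python3 -m creep '[[[0,-36,-17,0,0,0,-0.1],[0,-73,-34,0,0,0,-0.21],[0,-110,-51,0,0,0,-0.31],[0,-146,-68,0,0,0,-0.419],[0,-146,-68,0,0,0,-0.419]]]' >/dev/null
python3 -m creep '[[[0,-15,-37,0,0,0,-0.1],[0,-30,-74,0,0,0,-0.21],[0,-45,-110,0,0,0,-0.31],[0,-59,-147,0,0,0,-0.426],[0,-59,-147,0,0,0,-0.426]]]'
python3 -m creep '[[[0,0,0,0,0,0,0],[0,0,0,0,0,0,0],[0,0,0,0,0,0,0]]]'>/dev/null
python3 plan.py 457,-305,106,80.4 457,-305,10,80.4; python3 - <<'E'
from h import *
im,P=snap("wrist","w10"); im2,P2=snap("side","s10")
im3,_=snap("top","t10"); cv2.imwrite("pics/p10.png",np.hstack([cv2.resize(im,(480,360)),cv2.resize(im3[190:330,365:489],(319,360))]))
E
```

```text
time: 26.4
position: [0.4531, -0.3103, 0.1067]
tool_rot: [-0.275, -3.127, 0.006]
ft_force: [-0.8, 0.3, -0.6]
grip_width: 0.25
t 26.70 pos [ 457.6 -302.5  106.9] jaw 80.5 grip 0.249 F [0.4 0.4 0.1] q7 2.18
-> 457,-305,106,80.4
    [ 0. -3.  1.] [ 0.001 -0.001  0.002]
-> 457,-305,10,80.4
    [ 0. -0. 96.] [0. 0. 0.]
```

View pics/p10.png

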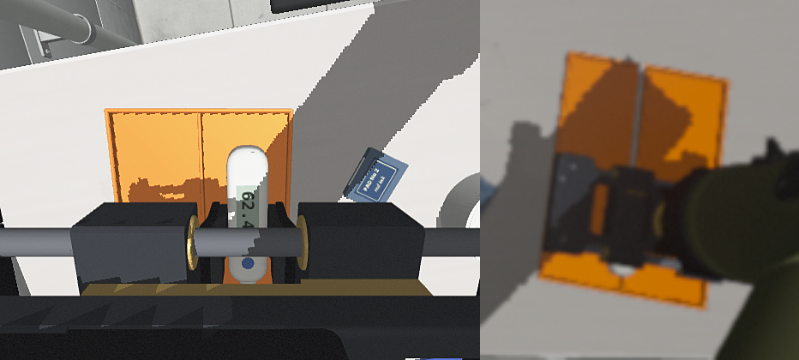

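```bash
python3 -m creep '[[[0,0,-3,30,0,0,0],[0,0,-3,60,0,0,0],[0,0,-3,82,0,0,0],[0,0,-3,92,0,0,0],[0,0,-3,96,0,0,0]]]'
python3 -m creep '[[[0,0,0,0,0,0,0],[0,0,0,1,0,0,0],[0.4,0,0,1,0,0,0],[0.4,0,0,1,0,0,0],[0.4,0,0,1,0,0,0]]]'
python3 -m creep '[[[0.4,0,0,-10,0,0,0],[0.4,0,0,-40,0,0,0],[0.5,0,0,-80,0,0,0],[0.5,0,0,-110,0,0,0],[0.5,0,0,-110,0,0,0]]]'
python3 -m creep '[[[0.5,0,0,0,0,0,0],[0.5,0,0,0,0,0,0],[0.5,0,0,0,0,0,0]]]'>/dev/null
python3 plan.py 490,-150,120,52 525,-20,120,26 540,83,120,-3 540,83,3,-3; python3 - <<'E'
from h import *
im,P=snap("wrist","w11")
E
```

```text
time: 27.35
position: [0.4561, -0.3071, 0.0108]
tool_rot: [-0.262, -3.129, -0.001]
ft_force: [0.6, -0.6, -0.2]
grip_width: 0.247
time: 27.85
position: [0.4568, -0.3078, 0.0111]
tool_rot: [0.263, 3.13, -0.0]
ft_force: [0.1, 0.6, -0.8]
grip_width: 0.38
time: 28.35
position: [0.4589, -0.3098, 0.1254]
tool_rot: [0.263, 3.122, -0.003]
ft_force: [-0.5, 0.0, 0.0]
grip_width: 0.493
t 28.65 pos [ 455.6 -307.2  119.4] jaw 80.4 grip 0.501 F [-0.3 -0.2  0.1] q7 2.17
-> 490,-150,120,52
    [ -8. 161.  -1.] [-0.    -0.002  0.495]
-> 525,-20,120,26
    [ 52. 124.   0.] [ 0.    -0.     0.454]
-> 540,83,120,-3
    [86. 59.  0.] [ 0.    -0.     0.506]
-> 540,83,3,-3
    [  0.  -0. 117.] [0. 0. 0.]
```

View pics/w11.png

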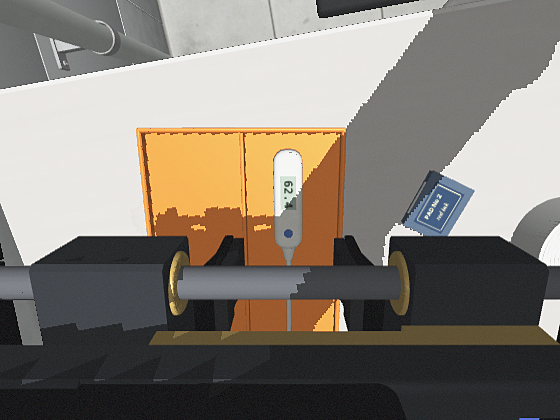

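The thermometer lies along the right-hand slot (x≈288) with its handle end inside the wall. Next, the ballpoint.

```bash

python3 -m creep '[[[0.5,-2,40,0,0,0,0.12],[0.5,-4,80,0,0,0,0.25],[0.5,-6,120,0,0,0,0.37],[0.5,-8,161,0,0,0,0.495],[0.5,-8,161,0,0,0,0.495]]]' >/dev/null
python3 -m creep '[[[0.5,13,31,0,0,0,0.11],[0.5,26,62,0,0,0,0.23],[0.5,39,93,0,0,0,0.34],[0.5,52,124,0,0,0,0.454],[0.5,52,124,0,0,0,0.454]]]' >/dev/null
python3 -m creep '[[[0.5,21,15,0,0,0,0.13],[0.5,43,30,0,0,0,0.25],[0.5,65,45,0,0,0,0.38],[0.5,86,59,0,0,0,0.506],[0.5,86,59,0,0,0,0.506]]]'
python3 -m creep '[[[0.5,0,0,0,0,0,0],[0.5,0,0,0,0,0,0],[0.5,0,0,0,0,0,0]]]'>/dev/null
python3 - <<'E'
from h import *
im,P=snap("wrist","w12"); h=cv2.cvtColor(im,cv2.COLOR_BGR2HSV); H,S,V=[h[...,i].astype(int) for i in range(3)]
m=(H>105)&(H<130)&(S>120)&(V>50); m[:,:200]=0; m[:,380:]=0
for c in blobs(m,80): print(c.mean(0).round(),c.min(0),c.max(0),rect("wrist",c,.005,P))
print(proj("wrist",[[.539,.0835,.005],[.542,.15,.005]],P))
E
python3 plan.py 539.5,83,120,-3 539.5,83,3,-3
```

```text
time: 30.2
position: [0.5418, 0.0858, 0.1198]
tool_rot: [-2.273, -2.168, 0.002]
ft_force: [0.2, 0.5, -0.5]
grip_width: 0.496
[284. 187.] [279 106] [289 265] [539.1  87.4 129.1   8.1  86.5]
[[284.32124392 194.89856418]
 [283.29901968 108.55423429]]
t 30.55 pos [541.7  81.1 120.6] jaw -3.1 grip 0.499 F [0.3 0.8 0.1] q7 0.01
-> 539.5,83,120,-3
    [ 2. -2.  1.] [ 0.    -0.    -0.001]
-> 539.5,83,3,-3
    [  0.  -0. 117.] [0. 0. 0.]
```

```bash
python3 -m creep '[[[0.5,2,-2,35,0,0,0],[0.5,2,-2,70,0,0,0],[0.5,2,-2,98,0,0,0],[0.5,2,-2,110,0,0,0],[0.5,2,-2,115,0,0,0]]]'
python3 -m creep '[[[0.5,0,0,1,0,0,0],[0.5,0,0,3,0,0,0],[0,0,0,3,0,0,0],[0,0,0,3,0,0,0],[0,0,0,3,0,0,0]]]' 25
python3 -m creep '[[[0,0,0,0,0,0,0],[0,0,0,0,0,0,0],[0,0,0,0,0,0,0],[0,0,0,0,0,0,0]]]'
python3 -m creep '[[[0,0,0,-20,0,0,0],[0,0,0,-60,0,0,0],[0,0,0,-100,0,0,0],[0,0,0,-100,0,0,0],[0,0,0,-100,0,0,0]]]'
python3 -m creep '[[[0,0,0,0,0,0,0],[0,0,0,0,0,0,0]]]'>/dev/null
python3 plan.py 535,-80,110,26 515,-240,110,54 496.6,-388.7,110,80.4 496.6,-388.7,7,80.4
```

```text
time: 31.05
position: [0.5393, 0.0839, 0.0048]
tool_rot: [-2.279, -2.162, 0.002]
ft_force: [-0.4, 0.3, -0.9]
grip_width: 0.5
time: 31.55
position: [0.5402, 0.085, 0.0031]
tool_rot: [2.278, 2.163, 0.002]
ft_force: [-0.2, 0.6, -0.7]
grip_width: 0.314
time: 31.95
position: [0.5399, 0.0848, 0.0027]
tool_rot: [-2.278, -2.163, -0.0]
ft_force: [-0.7, 0.2, 2.2]
grip_width: 0.102
time: 32.45
position: [0.5403, 0.0851, 0.1031]
tool_rot: [-2.278, -2.163, -0.003]
ft_force: [0.8, 0.3, -0.5]
grip_width: 0.102
t 32.65 pos [538.8  84.6 101.2] jaw -3.0 grip 0.107 F [ 0.3 -0.1  0.9] q7 0.03
-> 535,-80,110,26
    [-165.    5.   -9.] [-0.002  0.001 -0.506]
-> 515,-240,110,54
    [-135.  -88.   -0.] [-0.     0.    -0.489]
-> 496.6,-388.7,110,80.4
    [ -73. -131.   -0.] [ 0.     0.    -0.461]
-> 496.6,-388.7,7,80.4
    [  0.  -0. 103.] [0. 0. 0.]
```

```bash

python3 -m creep '[[[0,-41,1,-2,0,0,-0.13],[0,-82,2,-5,0,0,-0.25],[0,-123,4,-7,0,0,-0.38],[0,-165,5,-9,0,0,-0.506],[0,-165,5,-9,0,0,-0.506]]]' >/dev/null
python3 -m creep '[[[0,-34,-22,0,0,0,-0.12],[0,-68,-44,0,0,0,-0.25],[0,-101,-66,0,0,0,-0.37],[0,-135,-88,0,0,0,-0.489],[0,-135,-88,0,0,0,-0.489]]]' >/dev/null
python3 -m creep '[[[0,-18,-33,0,0,0,-0.11],[0,-36,-66,0,0,0,-0.23],[0,-55,-99,0,0,0,-0.34],[0,-73,-131,0,0,0,-0.461],[0,-73,-131,0,0,0,-0.461]]]'
python3 -m creep '[[[0,0,0,0,0,0,0],[0,0,0,0,0,0,0],[0,0,0,0,0,0,0]]]'>/dev/null
python3 plan.py 496.6,-388.7,110,80.4 496.6,-388.7,7,80.4
python3 - <<'E'
from h import *
im,P=snap("wrist","w13"); h=cv2.cvtColor(im,cv2.COLOR_BGR2HSV); H,S,V=[h[...,i].astype(int) for i in range(3)]
m=(H>105)&(H<130)&(S>120)&(V>50); m[:,:200]=0; m[:,380:]=0; m[280:]=0; z=ctrl.get_state()["position"][2]
for c in blobs(m,40): print(c.mean(0).round(),c.min(0),c.max(0),rect("wrist",c,z+.003,P))
a=(H>5)&(H<22)&(S>140); a=[c for c in blobs(a,300)]
for c in a: print("orange",c.min(0),c.max(0))
E
```

```text
time: 34.15
position: [0.4947, -0.3953, 0.1108]
tool_rot: [-0.273, -3.127, 0.006]
ft_force: [-0.2, -0.6, -1.3]
grip_width: 0.103
t 34.45 pos [ 499.5 -386.9  111. ] jaw 80.6 grip 0.098 F [ 0.1 -0.1  0.1] q7 2.30
-> 496.6,-388.7,110,80.4
    [ 3. -2.  1.] [ 0.001 -0.001  0.003]
-> 496.6,-388.7,7,80.4
    [  0.  -0. 103.] [0. 0. 0.]
[288. 191.] [278 112] [297 265] [ 467.8 -382.7   71.3    8.7  -10.3]
orange [226  44] [455 265]
```

```bash
python3 -m creep '[[[0,3,-2,35,0,0,0],[0,3,-2,70,0,0,0],[0,3,-2,92,0,0,0],[0,3,-2,100,0,0,0],[0,3,-2,103,0,0,0]]]'
python3 -m creep '[[[0,0,0,0,0,0,0],[0,0,0,1,0,0,0],[0.3,0,0,1,0,0,0],[0.3,0,0,1,0,0,0],[0.3,0,0,1,0,0,0]]]'
python3 -m creep '[[[0.3,0,0,-10,0,0,0],[0.3,0,0,-40,0,0,0],[0.5,0,0,-80,0,0,0],[0.5,0,0,-125,0,0,0],[0.5,0,0,-170,0,0,0]]]'
for i in 1 2; do python3 -m creep '[[[0.5,10,40,0,0,0,0],[0.5,20,80,0,0,0,0],[0.5,30,110,0,0,0,0],[0.5,40,140,0,0,0,0],[0.5,40,140,0,0,0,0]]]'; done
python3 plan.py; python3 - <<'E'
from h import *
im,P=snap("top","t14"); s,_=snap("side","s14")
A=cv2.resize(im[185:315,105:205],(300,390)); B=cv2.resize(im[190:320,375:475],(300,390)); C=cv2.resize(s[115:175,250:350],(600,360),interpolation=cv2.INTER_CUBIC)[:210*2]
o=np.zeros((600,800,3),np.uint8); o[:390,:300]=A; o[:390,300:600]=B; o[390:600,:350]=cv2.resize(s[118:172,255:345],(350,210),interpolation=cv2.INTER_CUBIC)
o[390:600,360:640]=cv2.resize(im,(280,210)); cv2.imwrite("pics/final.png",o)
E
```

```text
time: 35.0
position: [0.4955, -0.3896, 0.008]
tool_rot: [-0.26, -3.13, -0.001]
ft_force: [0.9, 0.3, -0.1]
grip_width: 0.103
time: 35.5
position: [0.4955, -0.3909, 0.0081]
tool_rot: [0.262, 3.13, -0.0]
ft_force: [-0.2, 0.2, 0.4]
grip_width: 0.264
time: 36.0
position: [0.4948, -0.3907, 0.1799]
tool_rot: [0.263, 3.13, -0.0]
ft_force: [1.0, 1.2, 0.4]
grip_width: 0.461
time: 36.5
position: [0.4795, -0.241, 0.1779]
tool_rot: [0.252, 3.131, 0.007]
ft_force: [1.0, -0.3, 0.1]
grip_width: 0.499
time: 37.0
position: [0.4628, -0.0975, 0.178]
tool_rot: [0.253, 3.131, 0.004]
ft_force: [0.9, -0.3, 0.1]
grip_width: 0.503
t 37.00 pos [462.8 -97.5 178. ] jaw 80.8 grip 0.503 F [ 0.9 -0.3  0.1] q7 1.53
```

```bash
python3 - <<'E'
from h import *
im=cv2.imread("pics/t14.png"); h=cv2.cvtColor(im,cv2.COLOR_BGR2HSV); H,S,V=[h[...,i].astype(int) for i in range(3)]
def inv(c,deg):
    a=np.deg2rad(deg); y=-np.array([np.cos(a),np.sin(a)]); x=np.array([y[1],-y[0]]); return lambda w:(np.array([x@(w-c),y@(w-c)])).round(1)
G=inv(np.array([520.2,317.2]),8.8); O=inv(np.array([502.9,-351.2]),-9.6)
cols=np.arange(560)[None]; rows=np.arange(420)[:,None]; gr=(cols>118)&(cols<190)&(rows>198)&(rows<300); orr=(cols>385)&(cols<465)&(rows>208)&(rows<312)
def go(n,m,z,T,a=8):
    for c in blobs(m,a):
        r=rect("top",c,z); print(n,c.mean(0).round(),r[:2],"tray",T(r[:2]),r[2:])
go("orange",(H>5)&(H<20)&(S>160)&(cols>350),.008,lambda x:x,300)
go("pen",(H>105)&(H<135)&(S>60)&orr,.008,O)
go("therm",(S<70)&(V>100)&orr,.012,O)
go("pad",(H>95)&(H<125)&(S>40)&gr,.016,G,80)
go("markW",(S<40)&(V>110)&gr,.012,G); go("markK",(V<55)&gr,.012,G)
go("wood",(H>5)&(H<25)&(S>60)&gr,.055,G)
s=cv2.imread("pics/s14.png"); hs=cv2.cvtColor(s,cv2.COLOR_BGR2HSV); m=(hs[...,0]>5)&(hs[...,0]<25)&(hs[...,1]>60); m[:115]=0;m[180:]=0;m[:,:255]=0;m[:,350:]=0
for c in blobs(m,5): print("side wood",c.min(0),c.max(0))
a=np.deg2rad(8.8); y=-np.array([np.cos(a),np.sin(a)]); x=np.array([y[1],-y[0]]); p=(np.array([520.2,317.2])+30.5*x+57*y)/1000
print("pred side foot/top",proj("side",[[*p,.003],[*p,.067]]),"pred top",proj("top",[[*p,.003],[*p,.067]]))
E
```

```text
orange [434. 250.] [ 502.8 -351.5] tray [ 502.8 -351.5] [218.1 155.5  -9.5]
pen [442. 261.] [ 498.5 -392.1] tray [-41.1  -2.5] [123.3   5.9 -10. ]
therm [440. 247.] [ 502.3 -356.9] tray [-5.7 -0.4] [247.3 197.3   0.9]
pad [137. 228.] [566.7 356.2] tray [ 31.4 -51.9] [67.4 53.5  8.7]
markW [170. 253.] [507.1 271.8] tray [-42.9  19.9] [89.  14.6  7.4]
markW [157. 252.] [518.4 313.7] tray [-3.2  2.3] [250.6 174.4   3. ]
wood [139. 273.] [458.1 331.8] tray [23.9 59.1] [ 32.6  16.  -89.1]
side wood [281 121] [286 138]
pred side foot/top [[284.10792    137.43177745]
 [283.71078701 120.41037055]] pred top [[142.51626784 272.35235387]
 [133.28177291 271.89407979]]
```

View pics/final.png

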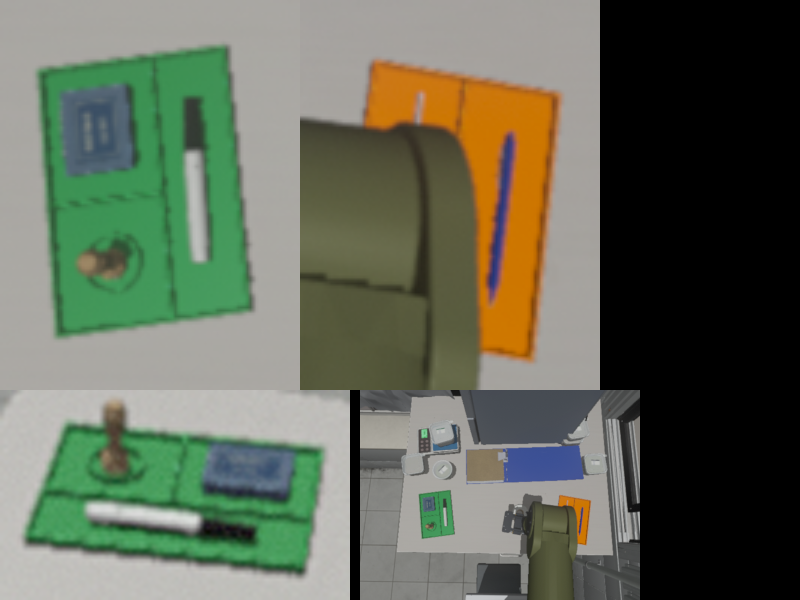

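```bash
python3 -m creep '[[[0.5,0,0,0,0,0,0],[0.5,0,0,0,0,0,0],[0.5,0,0,0,0,0,0]]]'; python3 -c "
from bench import ctrl; print(ctrl.close_job())"
```

```text
time: 37.4
position: [0.4628, -0.1025, 0.1776]
tool_rot: [-0.265, -3.13, 0.001]
ft_force: [0.0, -1.5, 0.3]
grip_width: 0.498
the job is handed in; nothing more can be done
None
```

Both kits are made up and I handed the job in at about 37 s of the 120 s allowed. `close_job()` reports no verdict, so what follows is from my own last checks.

**Green tray**
- **Stamp:** it stands upright in the seat. In the side view its top and foot are within a pixel or two of where a stamp upright in the seat should appear.
- **Ink pad:** I took the larger tin. It lies flat at tray position (31, −52) mm; the target was (30.5, −51.5).
- **Marker:** it lies along the long slot, about 1.5° off parallel. There was a brief 14 N contact as it was set down. It lay properly in the slot in the later pictures.

**Orange tray**
- **Ballpoint:** it is in the −x slot at tray position (−41, −2.5) mm and parallel to the slot.
- **Thermometer:** it is in the +x slot. The wrist camera saw it lying along the slot just after release.

**Checks that fell short**
- In the last top view the arm hid the thermometer's handle, so the final measurement of it failed. Only the probe tip was visible, about 20 mm inside the end wall, where it should be.
- My white-colour mask for the marker also gave one false blob, which I ignored.

I never touched the label roll or the tub, but I did not re-measure their positions at the end.

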